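# Seat a keyed filter cube in its dock and bolt it down

### The arm

A 7-joint arm with a two-finger parallel gripper is mounted at the origin on a cart in front of the work surface, level with it; the furniture and walls round the work are solid. World frame = base frame: x ahead of the robot, y to its left, z up, the work surface at z = 0. Lengths are in m, angles in rad, forces in N, time in s.
With the tool pointing down it reaches from about 0.4 to 0.85 m from the base axis. Payload 4.5 kg.
Tool frame: the origin (TCP) lies midway between the tips of the shut fingers; the grasp point (between the pads) lies 19 mm behind it; y points along the fingers, z is the direction in which the jaws open and shut, and the axes are right-handed (so a half turn about y gives the same grasp; the last joint's range is limited). The gripper opens to 88 mm and grips with 3 to 60 N. Pads are 18 mm wide; open, the fingers measure 123 mm over their backs; the gripper's body (75 mm by 187 mm) begins 45 mm behind the grasp point.
Start: joints at [1.319, 0.689, -0.195, 1.565, 0.157, 0.902, -0.215], TCP at [0.176, -0.6, 0.239] pointing down, gripper open.
Joint ranges: [-3.01, 3.01], [-0.46, 2.08], [-1.47, 1.51], [0.13, 2.56], [-1, 4.14], [0.04, 2.09], [-2.66, 2.66]. Speed limits (rad/s): [2.57, 2.57, 3.14, 3.14, 3.14, 3.14, 3.14].

### API

Orientations are given as a unit quaternion [x, y, z, w].
In Python, from plant import r, snapshot, get_calibration, job, boxes_of gives the robot as it stands. The module is installed in compiled form; this text tells all that it offers.
- The arm moves only by the shell command python3 -m handwheel 'ROWS' [OPENING] [FORCE]. ROWS is JSON, a list that holds one entry, the list of rows, each a list of 6 numbers: the shift along the tool's x, y, z as a fraction of full scale, then the turn, a rotation vector about the tool's x, y, z as a fraction of full scale. In form: [[[x, y, z, wx, wy, wz], ...]]. A call has 1 to 12 rows; each row is the pose to reach, as a shift and turn from the pose commanded when the call began, along the tool's axes at that moment, turning the shorter way round; what a row does not reach only later rows make up. Full scale, the value 1, is 100 cm for a shift and 180 degrees for a turn. A row lasts 1/12 s, in which the tool goes at most 41.7 mm and 7.16 degrees, less where a joint would pass 70% of its speed; a pose out of reach is approached as far as the arm can. A call with a number of a shift or a turn outside -1 to 1 is refused whole. A call with a gripper value outside its range is refused whole. OPENING is the opening, from -1 (shut) to 1 (fully open), set as the call begins (- or left out, the last holds). The fingers move at their own pace and stop on an object; FORCE is the grip in N (left out, the last holds). Time passes only in rows, so rows that repeat a pose let the fingers close. It gives the time, the measured TCP pose, the force and the opening at its end, in the units of the state.
- r.get_state(): the state, without advancing time (a new reading comes with each control period).
- snapshot(name): name is "scene" or "side" or "wrist"; returns the picture (384x512x3 uint8, red, green, blue); there is no depth.
- get_calibration(name): a dict with "fx", "fy", "cx", "cy" (pixels), "T" (4x4, takes a point from camera to world coordinates). Camera axes: x right, y down, z forward; pixel columns grow to the right and rows downward; lengths in m; the calibration is good to about 2 mm. A picture is of the moment at which its call begins: read the wrist's pose just before it. get_calibration takes no time and is no camera call; for the wrist camera it gives the pose at the moment of the call.
- job.finish_job(): hands the job in, once; it reports no verdict.
Trained networks look in the newest picture that a camera, given by its name, has taken for a name from the list of things; names that differ only in an ending like _2 or _b are one class to them, and where a whole thing is asked for, a point or a joint stands for the part that bears it (a point fixed in the world has none). Each returns a list of dicts, best first, with "confidence" (0 to 1); they miss things now and then, are a little off and sometimes report something else, mostly with a low value. They report only what shows in the picture. A call takes as long as a camera call. They do not tell look-alikes from the thing itself.
- boxes_of(thing, camera): "bbox" ([left, top, right, bottom] in pixels, round what is visible of it).
The state is a dict: "clock": time; "q": joint angles; "qd": joint speeds; "joint_torque": joint torques, N m; "tool_pos": TCP position; "eef_rot": TCP orientation; "contact_force": force on the tool from outside, world axes, zero at the start; "moment": the same for the moment, N m; "opening": opening from 0.0 (shut) to 1.0 (fully open).
Only numpy, scipy, OpenCV 4.12 (cv2) and the standard library are available. Lean on these libraries where they do the work, as an engineer would, in place of code of your own. Each camera call takes 0.05 s, during which the arm holds its last target. There are 200 camera calls.

### The job

Load the blue-windowed filter cube with the keyed brass foot into the grey dock, key towards the plate's red line: the pocket plate is not set quite true, so shuffle the foot gently about on it until key and foot drop in and the grey flange lies flat on the plate. Then let go and push the red-knobbed bolt all the way over the flange's tail. Do not lean hard on the dock with the cube, keep the bolt back until the cube is home, and leave the other things where they stand.

Things in the scene. Friction and masses are not known exactly. Their poses are not given: they have to be found in the camera images.
- filter_unit: Black filter cube with blue round window, fixed on a grey flange over a brass foot; 52 mm high, about 0.2 kg, loose, standing on its foot. Origin: centre of the foot's underside, z up, x to the key. Cube: z 17 to 52 mm, 39 mm in x (middle at x = +2 mm), 34 mm in y: grip its two flat y faces. Flange: z 12 to 17 mm, x -38 mm (tail) to +24 mm, y +-22 mm, red line at the key side.
- foot_key (a point): On the filter unit: middle of the outer face of the foot's key at its lower edge, 20.5 mm from the foot's centre along the unit's +x. The foot is 30 x 30 mm and 12 mm high; the key is 8 mm wide, stands 5.5 mm out of the foot's +x side and is as high as the foot. Corners are sharp.
- dock: Fixed dock, grey base 96 mm wide (y) and 8 mm thick, x -112 to +46 mm. Origin: underside, below the nominal pocket centre; z up, x from the bolt to the pocket's key side. With the filter unit seated, its flange lies on the pocket plate and its origin is 9 mm above this one (21 mm while it still stands on the plate). Bolt guide: x -104 to -56 mm, y +-20 mm, 37 mm high.
- pocket_nominal (a point): On the dock, 21 mm above its origin, level with the aluminium pocket plate's top (76 x 76 mm): where the pocket's centre should be. The plate is clamped untrue and cannot move: the true centre is up to 5 mm off in dock x and up to 5 mm off in dock y, turned up to 0.05 rad. No reading shows this; the foot finds it by feel, or a camera sees it roughly.
- plate_key_side (a point): On the dock, plate top, 31 mm towards +x from the nominal pocket centre, near the red line. The pocket is 32.4 mm square and 13 mm deep, with a key slot 10.4 mm wide reaching 6.2 mm further out on this side: 1.2 mm clear of foot and key at each side, sharp edges, so the foot drops in only when placed to about 1 mm and turned to about 0.05 rad.
- lock_bolt (a joint): Steel lock bolt, slides in the guide along the dock's +x, from 0 (drawn back, clear of the flange) to 0.028 m (over the flange's tail). Friction about 2 N, stays where left. It passes 2 mm above a seated flange and is blocked by one that is not seated.
- bolt_knob (a point): Top centre of the bolt's upright red knob, 13 mm across and 24 mm tall; moves with the bolt. With the bolt drawn back it lies 66 mm from the dock's origin towards -x and 58 mm above the dock's underside.
- magenta_cube: Bystander: black filter cube with magenta window and no foot, 34 x 39 x 35 mm; origin centre of its underside. Also in the way: the fixed white lamp supply box (83 mm high) on the worktop just beyond the dock, its front near world x = 0.60 m, y about -0.12 to 0.07 m; carry things to the dock on its near side or high over it.
- eyepiece: Bystander: black spare eyepiece, 50 mm across, 56 mm high; origin centre of its underside.
Not all that is in view belongs to the job. What is shaped like the filter_unit but pink is not meant.

How it is judged:
On the way:
1. the filter cube is fully home in the pocket, upright, with the bolt still drawn back (z of filter_unit in the frame of dock between 0.007 and 0.0105 m and horizontal distance between filter_unit and dock below 0.011 m and angle between filter_unit's own z axis and vertical below 0.05 rad and value of joint lock_bolt below 0.012 m), for 0.2 s.
At the end, for the whole second after the job is handed in: The filter cube rests in the pocket with its flange flat on the plate (origin 7 to 10.5 mm above the dock's origin and within 11 mm of its axis, tilt under 0.05 rad, x within 0.25 rad of the dock's), at rest, and the bolt is pushed at least 25 of its 28 mm over the tail (z of filter_unit in the frame of dock between 0.007 and 0.0105 m and horizontal distance between filter_unit and dock below 0.011 m and angle between filter_unit's own z axis and vertical below 0.05 rad and angle between the x axis of filter_unit and the x axis of dock, either way round below 0.25 rad and value of joint lock_bolt above 0.025 m and linear speed of filter_unit below 0.01 m/s); the robot touches nothing.
It fails at once if the filter cube is pressed on the dock with more than 40 N (contact force between filter_unit and dock above 40 N).
It fails at once if the magenta cube or the eyepiece is moved more than 20 mm (distance of any of magenta_cube, eyepiece from where it was at the start of the episode above 0.02 m).
It also fails if it takes over 72 s, if anything falls off the work surface, if the arm or the gripper's body presses on something with over 40 N, if the wrist force passes 120 N, or if a joint passes its speed limit or range.

## Working session

There is one attempt and no reset: what is moved stays moved. The work goes in short steps, Python scripts to look and compute and a shell command to move; the robot and the scene stay as the last step left them, time stands still between calls to the robot, and variables do not carry over. Pictures are saved under pics/ and viewed, about 8 in all and at most 12, crops included, and the job is handed in when it is done.

```bash
mkdir -p pics; cat > h.py <<'E'
import numpy as np, cv2
from plant import r, snapshot, get_calibration, job, boxes_of
from scipy.spatial.transform import Rotation as R
def snap(c,n):
    im=snapshot(c); cv2.imwrite(f'pics/{n}.png',im[:,:,::-1]); return im
def pix(c,u,v,z,cal=None):
    k=cal or get_calibration(c);T=np.array(k['T']);d=T[:3,:3]@np.array([(u-k['cx'])/k['fx'],(v-k['cy'])/k['fy'],1]);o=T[:3,3]
    return o+d*(z-o[2])/d[2]
def proj(c,p,cal=None):
    k=cal or get_calibration(c);T=np.array(k['T']);q=T[:3,:3].T@(np.array(p)-T[:3,3]);return np.array([k['cx']+k['fx']*q[0]/q[2],k['cy']+k['fy']*q[1]/q[2]])
E
python3 - <<'E'
from h import *
s=r.get_state();print(s['clock'],s['tool_pos'],s['eef_rot'],s['contact_force']);print(R.from_quat(s['eef_rot']).as_matrix().round(3))
a=snap('scene','s0');b=snap('side','d0')
cv2.imwrite('pics/both.png',np.vstack([a,b])[:,:,::-1])
for c in('scene','side'):
  print(c,np.array(get_calibration(c)['T']).round(3).tolist(),get_calibration(c)['fx'])
  for n in('filter_unit','dock','bolt_knob','magenta_cube','eyepiece'):
    print(n,[(np.round(x['bbox']).tolist(),round(x['confidence'],2)) for x in boxes_of(n,c)][:3])
E
```

```text
0.0 [ 0.17599835 -0.59904232  0.23790117] [-0.10089486  0.70053245 -0.69925167  0.10060621] [0.75428103 0.55381031 0.88010341]
[[-0.959 -0.001  0.282]
 [-0.282  0.002 -0.959]
 [ 0.    -1.    -0.002]]
scene [[-0.736, -0.3, 0.606, 0.0], [-0.677, 0.334, -0.656, 0.406], [-0.006, -0.894, -0.449, 0.46], [0.0, 0.0, 0.0, 1.0]] 366.21472962307683
filter_unit [([274.0, 165.0, 299.0, 186.0], 0.68)]
dock [([177.0, 235.0, 258.0, 289.0], 0.75), ([310.0, 178.0, 329.0, 199.0], 0.47)]
bolt_knob [([221.0, 240.0, 241.0, 265.0], 0.74)]
magenta_cube [([288.0, 212.0, 303.0, 229.0], 0.69)]
eyepiece [([255.0, 186.0, 276.0, 210.0], 0.61)]
side [[0.942, -0.147, 0.303, 0.25], [-0.337, -0.44, 0.833, -0.903], [0.011, -0.886, -0.464, 0.45], [0.0, 0.0, 0.0, 1.0]] 436.0075417234247
filter_unit [([260.0, 244.0, 300.0, 287.0], 0.74), ([326.0, 226.0, 357.0, 263.0], 0.68)]
dock [([213.0, 208.0, 237.0, 234.0], 0.74), ([179.0, 157.0, 249.0, 191.0], 0.45)]
bolt_knob [([273.0, 191.0, 297.0, 227.0], 0.57)]
magenta_cube [([212.0, 209.0, 235.0, 234.0], 0.94), ([273.0, 192.0, 297.0, 227.0], 0.41)]
eyepiece [([273.0, 191.0, 296.0, 228.0], 0.96)]
```

View pics/both.png

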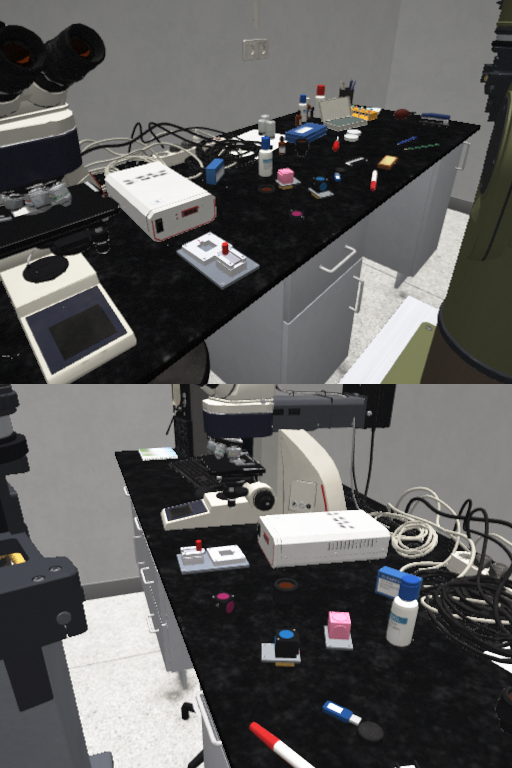

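The scene view shows the dock at about (218,260) with its red knob at (226,248). The blue unit is at about (320,187), with the pink look-alike at (286,177). In the side view the blue unit is at (284,262), the dock at (213,172), the magenta cube at (224,217) and the eyepiece at (286,202).

```bash
python3 - <<'E'
from h import *
a=cv2.imread('pics/s0.png');b=cv2.imread('pics/d0.png')
f=lambda im,x,y,w,h:cv2.resize(im[y:y+h,x:x+w],(400,300),interpolation=cv2.INTER_CUBIC)
cv2.imwrite('pics/c1.png',np.vstack([np.hstack([f(a,170,225,100,75),f(a,300,170,40,30)]),np.hstack([f(b,170,145,88,66),f(b,250,235,64,48)])]))
print('unit',pix('side',287,244,.052),pix('side',284,287,0),pix('scene',320,180,.052))
print('mag',pix('side',224,222,.018),pix('scene',296,220,.018)); print('eye',pix('side',285,205,.045),pix('scene',266,193,.045))
print('knob',pix('scene',226,243,.058),pix('side',198,157,.058)); print('lens',pix('side',228,160,.021))
E
```

```text
unit [ 0.50623651 -0.37327129  0.052     ] [ 0.4865009  -0.41248445  0.        ] [ 0.49051256 -0.37796864  0.052     ]
mag [ 0.4448187  -0.22229552  0.018     ] [ 0.44312397 -0.21025887  0.018     ]
eye [ 0.56052631 -0.24244299  0.045     ] [ 0.55613681 -0.23058867  0.045     ]
knob [0.45080254 0.00768217 0.058     ] [0.45187212 0.0074362  0.058     ]
lens [0.53689513 0.0515707  0.021     ]
```

View pics/c1.png

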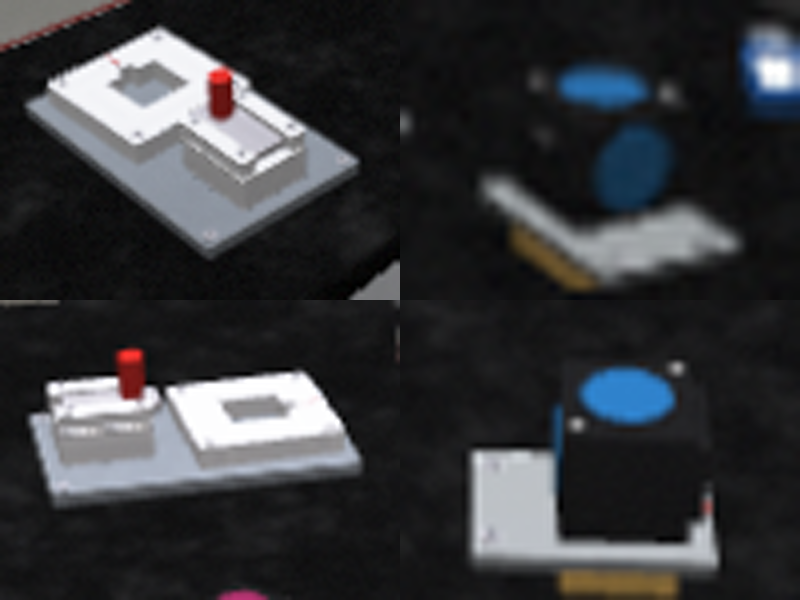

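```bash
python3 - <<'E'
from h import *
from scipy.optimize import least_squares
S=lambda x,y:(170+x/4,225+y/4); D=lambda x,y:(170+x*.22,145+(y-300)*.22); U=lambda x,y:(250+(x-400)*.16,235+(y-300)*.16)
obs=[('scene',S(27,102),(.046,.048,.008)),('scene',S(210,253),(-.112,.048,.008)),('scene',S(358,160),(-.112,-.048,.008)),
('side',D(30,415),(-.112,.048,.008)),('side',D(52,497),(-.112,-.048,.008)),('side',D(361,465),(.046,-.048,.008)),
('scene',S(220,72),(-.066,0,.058)),('side',D(131,352),(-.066,0,.058))]
def T(p,q): c,s=np.cos(p[2]),np.sin(p[2]);return [p[0]+c*q[0]-s*q[1],p[1]+s*q[0]+c*q[1],q[2]]
print([pix(c,*uv,q[2]).round(3) for c,uv,q in obs])
for sg in(1,-1):
  f=least_squares(lambda p:np.ravel([proj(c,T(p,(q[0],q[1],q[2])))-uv for c,uv,q in [(c,u,(q[0],sg*q[1],q[2])) for c,u,q in obs]]),[.52,.03,.1]);print('dock',f.x,f.cost,f.fun.round(1))
p=f.x
# pocket corners scene
print('unit flange',[pix('side',*U(*k),z).round(4) for k,z in (((470,452),.017),((472,555),.017),((718,555),.017),((590+37,395),.052))])
w=get_calibration('wrist');s=r.get_state();M=R.from_quat(s['eef_rot']).as_matrix();Tw=np.array(w['T'])
print('cam in tool',M.T@(Tw[:3,3]-s['tool_pos']),(M.T@Tw[:3,:3]).round(3),w['fx'])
E
```

```text
[array([0.564, 0.048, 0.008]), array([0.404, 0.064, 0.008]), array([ 0.4  , -0.033,  0.008]), array([0.409, 0.059, 0.008]), array([ 0.401, -0.039,  0.008]), array([ 0.556, -0.053,  0.008]), array([0.452, 0.009, 0.058]), array([0.454, 0.01 , 0.058])]
dock [ 0.51635923  0.00357403 -0.08323041] 5.301439695037329 [-0.5 -0.5 -0.7 -2.   0.2 -0.6 -0.3 -0.2 -0.3 -0.8  0.1 -1.1  0.6  0.3
 -1.5  0.4]
dock [0.52035929 0.03860467 0.34753709] 2679.3849172303217 [ 10.  -10.4  29.4 -32.1 -28.1  19.6  19.   17.1  -8.1 -15.2 -23.  -24.1
  -4.8   0.4   1.   -1.2]
unit flange [array([ 0.4699, -0.3541,  0.017 ]), array([ 0.4548, -0.3948,  0.017 ]), array([ 0.5136, -0.4148,  0.017 ]), array([ 0.4982, -0.3887,  0.052 ])]
cam in tool [-0.06831806 -0.14667767 -0.00042732] [[-0.     0.964  0.266]
 [ 0.001 -0.266  0.964]
 [ 1.     0.    -0.   ]] 336.6569531386507
```

Dock is at about (0.516, 0.004) with yaw -0.083. The unit is at about (0.498, -0.387) with yaw -0.33. I'll go above the unit and look from there.

```bash
python3 -m handwheel '[[[-0.369,0.04,-0.113,0,0.197,0],[-0.369,0.04,-0.113,0,0.197,0],[-0.369,0.04,-0.113,0,0.197,0],[-0.369,0.04,-0.113,0,0.197,0],[-0.369,0.04,-0.113,0,0.197,0],[-0.369,0.04,-0.113,0,0.197,0],[-0.369,0.04,-0.113,0,0.197,0],[-0.369,0.04,-0.113,0,0.197,0],[-0.369,0.04,-0.113,0,0.197,0],[-0.369,0.04,-0.113,0,0.197,0],[-0.369,0.04,-0.113,0,0.197,0],[-0.369,0.04,-0.113,0,0.197,0]]]' 1 20
python3 - <<'E'
from h import *
s=r.get_state();print(s['clock'],s['tool_pos'],R.from_quat(s['eef_rot']).as_matrix().round(3))
im=snap('wrist','w1');print([ (x['bbox'],x['confidence']) for x in boxes_of('filter_unit','wrist')])
u=proj('wrist',[.498,-.387,.035]);print(u)
import pickle;pickle.dump(get_calibration('wrist'),open('cal1','wb'))
cv2.imwrite('pics/w1c.png',cv2.resize(im[:,:,::-1],None,fx=1.5,fy=1.5))
E
```

```text
clock: 1.6
tool_pos: [0.4987, -0.3867, 0.1985]
eef_rot: [-0.116, -0.697, 0.698, 0.117]
contact_force: [-0.5, -0.8, -0.5]
opening: 1.001
1.6 [ 0.4986922  -0.38667749  0.19851043] [[-0.946 -0.001 -0.325]
 [ 0.325 -0.    -0.946]
 [ 0.001 -1.     0.   ]]
[([232.2, 147.6, 276.7, 210.2], 0.97), ([168.4, 41.2, 245.0, 98.5], 0.9)]
[250.21651484 174.00084856]
```

View pics/w1c.png

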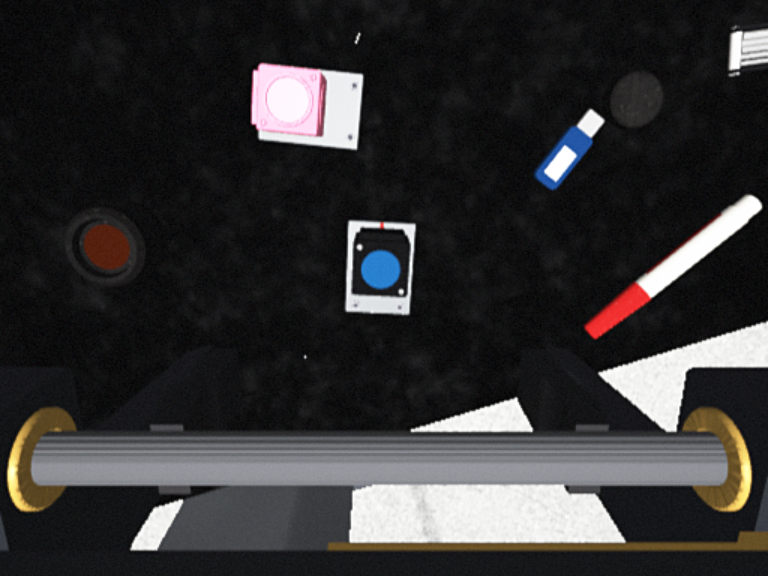

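The wrist view, shown at 1.5×, has the blue unit at (380,268) with its flange corners at about (349,220), (416,223), (410,315) and (345,311). The red line is at the top, so the key faces up in the picture.

```bash
python3 - <<'E'
from h import *
import pickle;k=pickle.load(open('cal1','rb'))
from scipy.optimize import least_squares
im=cv2.imread('pics/w1.png')
c=[(349,220),(416,223),(410,315),(345,311)];P=[pix('',u/1.5,v/1.5,.017,k) for u,v in c];print(np.round(P,4))
L=[(.024,.022),(.024,-.022),(-.038,-.022),(-.038,.022)]
f=least_squares(lambda p:np.ravel([[p[0]+np.cos(p[2])*a-np.sin(p[2])*b-q[0],p[1]+np.sin(p[2])*a+np.cos(p[2])*b-q[1]] for (a,b),q in zip(L,P)]),[.5,-.387,-.33]);print(f.x,f.fun.round(4))
# white flange via threshold, blue window
m=((im[:,:,0]>150)&(im[:,:,2]<80)).astype(np.uint8);m[:130]=0;m[220:]=0;ys,xs=np.nonzero(m);ok=(xs>200)&(xs<300);print(xs[ok].mean(),ys[ok].mean(),pix('',xs[ok].mean(),ys[ok].mean(),.052,k))
g=(im.min(2)>90).astype(np.uint8);g[:135]=0;g[220:]=0;g[:,:220]=0;g[:,300:]=0
print(cv2.minAreaRect(np.argwhere(g)[:,::-1].astype(np.float32)))
E
```

```text
[[ 0.5257 -0.3785  0.017 ]
 [ 0.5095 -0.419   0.017 ]
 [ 0.4509 -0.3955  0.017 ]
 [ 0.4682 -0.3545  0.017 ]]
[ 0.49504664 -0.38953156 -0.38906809] [-0.0001  0.0002 -0.0006  0.      0.0007  0.     -0.     -0.0003]
253.34892787524367 179.20077972709552 [ 0.49604577 -0.38937893  0.052     ]
((252.72943115234375, 177.91148376464844), (44.49441909790039, 61.173580169677734), 2.8624050617218018)
```

```bash
python3 -m handwheel '[[[0.0005,0.1,0.004,0,0.0185,0],[0.0005,0.1,0.004,0,0.0185,0],[0.0005,0.1,0.004,0,0.0185,0],[0.0005,0.14,0.004,0,0.0185,0],[0.0005,0.16,0.004,0,0.0185,0],[0.0005,0.17,0.004,0,0.0185,0],[0.0005,0.176,0.004,0,0.0185,0],[0.0005,0.176,0.004,0,0.0185,0],[0.0005,0.176,0.004,0,0.0185,0]]]' 1 30
python3 -m handwheel '[[[0,0,0,0,0,0],[0,0,0,0,0,0],[0,0,0,0,0,0],[0,0,0,0,0,0],[0,0,0,0,0,0],[0,0,0,0,0,0],[0,0,0,0,0,0],[0,0,0,0,0,0]]]' -1 30
```

```text
clock: 2.45
tool_pos: [0.4968, -0.3922, 0.024]
eef_rot: [-0.138, -0.693, 0.694, 0.137]
contact_force: [-0.1, -0.6, 0.2]
opening: 1.003
clock: 3.12
tool_pos: [0.4968, -0.3905, 0.0227]
eef_rot: [0.137, 0.694, -0.693, -0.137]
contact_force: [0.3, 1.3, 1.1]
opening: 0.418
```

```bash
python3 -m handwheel '[[[0,-0.01,0,0,0,0],[0,-0.04,0,0,0,0],[0,-0.08,0,0,0,0],[0,-0.12,0,0,0,0],[0,-0.15,0,0,0,0],[0,-0.177,0,0,0,0],[0,-0.177,0,0,0,0]]]' -1 30
python3 -m handwheel '[[[0.02,0,-0.034,0,-0.01,0],[0.041,0,-0.069,0,-0.02,0],[0.061,0,-0.104,0,-0.03,0],[0.081,0,-0.138,0,-0.04,0],[0.102,0,-0.173,0,-0.05,0],[0.122,0,-0.207,0,-0.06,0],[0.142,0,-0.242,0,-0.07,0],[0.162,0,-0.276,0,-0.08,0],[0.183,0,-0.311,0,-0.09,0],[0.203,0,-0.345,0,-0.0974,0],[0.203,0,-0.345,0,-0.0974,0],[0.203,0,-0.345,0,-0.0974,0]]]' -1 30
python3 - <<'E'
from h import *
s=r.get_state();M=R.from_quat(s['eef_rot']).as_matrix();print(s['clock'],s['tool_pos'],M.round(3),s['opening'])
import pickle;pickle.dump((get_calibration('wrist'),s['tool_pos'],M),open('cal2','wb'))
im=snap('wrist','w2')
cv2.imwrite('pics/w2c.png',cv2.resize(im[:,:,::-1],None,fx=1.5,fy=1.5))
for p in([.516,.0035,.021],):print(proj('wrist',p)*1.5)
E
```

```text
clock: 3.7
tool_pos: [0.4991, -0.3933, 0.2063]
eef_rot: [-0.141, -0.692, 0.695, 0.134]
contact_force: [0.1, -0.7, -1.1]
opening: 0.385
clock: 4.7
tool_pos: [0.4397, 0.0083, 0.1994]
eef_rot: [0.027, 0.707, -0.706, -0.028]
contact_force: [0.5, -0.5, -1.9]
opening: 0.385
4.7 [0.43965962 0.00828496 0.19937747] [[-0.997 -0.001 -0.079]
 [ 0.079  0.001 -0.997]
 [ 0.001 -1.    -0.001]] 0.3846357606859806
[373.47251408 136.74894889]
```

View pics/w2c.png

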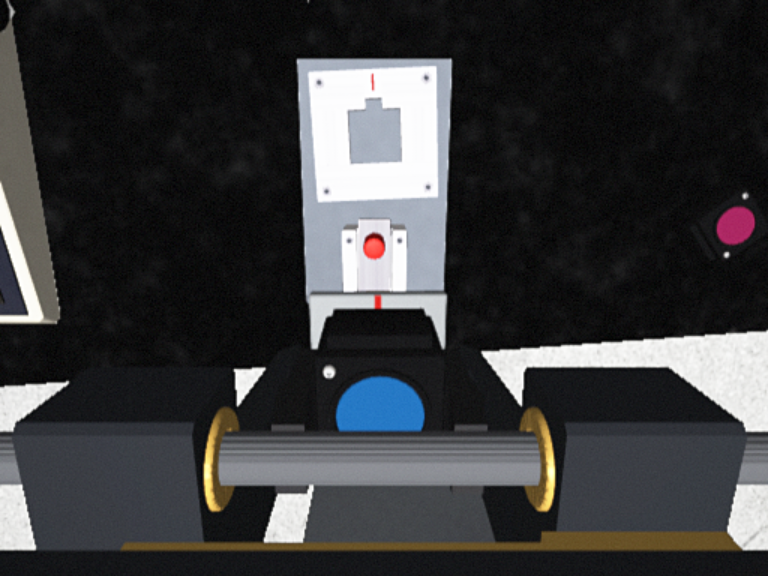

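The pocket plate shows corners at about (308,72), (437,66), (439,197) and (316,202), with the key slot at (373,103). The held unit's flange front edge runs from (310,293) to (446,293), with its red line at (378,302).

```bash
cat > fit.py <<'E'
from h import *
import pickle
from scipy.optimize import least_squares
k,tp,M=pickle.load(open('cal2','rb'))
def corners(c,z): return np.array([pix('',u,v,z,k) for u,v in c])
def fit(L,P,x0):
    g=lambda p:np.ravel([[p[0]+np.cos(p[2])*a-np.sin(p[2])*b-q[0],p[1]+np.sin(p[2])*a+np.cos(p[2])*b-q[1]] for (a,b),q in zip(L,P)])
    f=least_squares(g,x0);return f.x.round(4),(f.fun*1e3).round(1)
sq=lambda h:[(h,h),(h,-h),(-h,-h),(-h,h)]
E
python3 - <<'E'
from fit import *
im=cv2.imread('pics/w2.png');g=cv2.cvtColor(im,cv2.COLOR_BGR2GRAY)
def ref(c): return cv2.cornerSubPix(g,(np.float32(c)/1.5-0.17).reshape(-1,1,2),(3,3),(-1,-1),(3,30,.01)).reshape(-1,2)
pl=ref([(308,72),(437,66),(439,197),(316,202)]);po=ref([(348,110),(401,108),(402,162),(350,164)]);ba=ref([(297,59),(451,59)])
print((pl*1.5).round(1).tolist(),(po*1.5).round(1).tolist())
print('plate',fit(sq(.038),corners(pl,.021),[.516,.003,-.08]))
print('pocket',fit(sq(.0162),corners(po,.021),[.516,.003,-.08]))
print('base',fit([(.046,.048),(.046,-.048)],corners(ba,.008),[.516,.003,-.08]))
kn=pix('',374/1.5,243/1.5,.058,k);print('knob',kn)
fl=ref([(310,293),(446,293)]);print(fl*1.5);z=tp[2]-.0057
print('unit',fit([(.024,.022),(.024,-.022)],corners(fl,z),[.44,.008,-.08]),'tcp',tp)
# flange top plane; pink red line middle
print(corners([(378/1.5,294/1.5)],z))
v=g[60:120,220:280];cv2.imwrite('pics/p.png',cv2.resize(im[30:160,190:310],(720,780)[:2],interpolation=cv2.INTER_CUBIC)[:600])
E
```

```text
[[307.5, 71.5], [435.6000061035156, 65.5], [437.1000061035156, 196.39999389648438], [317.6000061035156, 201.60000610351562]] [[346.70001220703125, 109.69999694824219], [399.6000061035156, 107.19999694824219], [401.1000061035156, 160.8000030517578], [350.1000061035156, 163.39999389648438]]
plate (array([ 0.5161,  0.0057, -0.0348]), array([-0.5, -0.2, -0.4,  0.2,  0.5,  0.1,  0.4, -0.1]))
pocket (array([ 0.5162,  0.0057, -0.0325]), array([ 0.3,  0.1,  0.4, -0.1, -0.4, -0.3, -0.3,  0.3]))
base (array([ 0.5163,  0.0062, -0.076 ]), array([ 0. ,  0.2, -0. , -0.2]))
knob [0.45618408 0.010422   0.058     ]
[[309.745   292.745  ]
 [444.22046 292.3387 ]]
unit (array([ 0.4409,  0.0092, -0.0751]), array([ 0.1,  0.9, -0.1, -0.9])) tcp [0.43965962 0.00828496 0.19937747]
[[0.46428497 0.00711457 0.19367747]]
```

View pics/p.png

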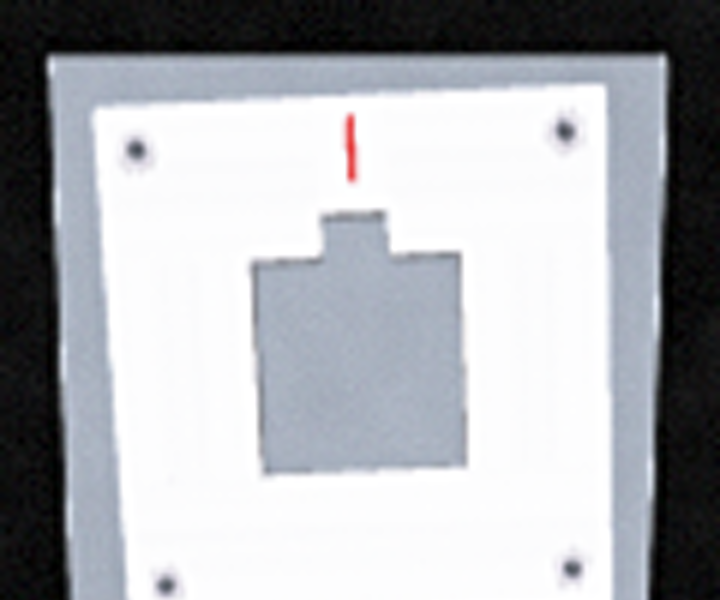

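```bash
python3 - <<'E'
from fit import *
im=cv2.imread('pics/w2.png')
fl=np.array([[309.7,292.7],[445,292.5]])/1.5
for dz in(.0107,.0057):
  print('unit',fit([(.024,.022),(.024,-.022)],corners(fl,tp[2]-dz),[.44,.008,-.08]))
print('x ahead',M[:,0]@(pix('',378/1.5,297/1.5,tp[2]-.0057,k)-tp)*-1-.024)
cv2.imwrite('pics/q.png',cv2.resize(im[185:245,190:310],(720,360),interpolation=cv2.INTER_CUBIC))
E
```

```text
unit (array([ 0.4394,  0.0093, -0.0767]), array([ 0. ,  0.1, -0. , -0.1]))
unit (array([ 0.4408,  0.0091, -0.0767]), array([ 0.1,  0.8, -0.1, -0.8]))
x ahead -0.00033148399653873395
```

View pics/q.png

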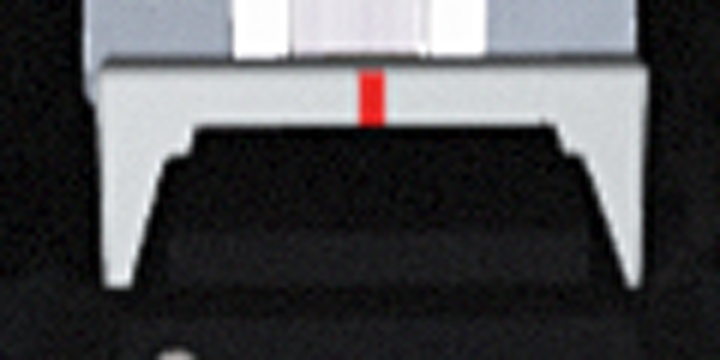

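```bash
python3 -m handwheel '[[[-0.03,0,-0.0015,0,-0.0143,0],[-0.0765,0.02,-0.0027,0,-0.0143,0],[-0.0765,0.05,-0.0027,0,-0.0143,0],[-0.0765,0.08,-0.0027,0,-0.0143,0],[-0.0765,0.11,-0.0027,0,-0.0143,0],[-0.0765,0.135,-0.0027,0,-0.0143,0],[-0.0765,0.147,-0.0027,0,-0.0143,0],[-0.0765,0.152,-0.0027,0,-0.0143,0],[-0.0765,0.152,-0.0027,0,-0.0143,0],[-0.0765,0.152,-0.0027,0,-0.0143,0],[-0.0765,0.152,-0.0027,0,-0.0143,0]]]' -1 30
python3 - <<'E'
from h import *
s=r.get_state();M=R.from_quat(s['eef_rot']).as_matrix();print(s['clock'],s['tool_pos'],M.round(3),s['contact_force'],s['moment'])
import pickle;pickle.dump((get_calibration('wrist'),s['tool_pos'],M),open('cal2','wb'))
im=snap('wrist','w3')
cv2.imwrite('pics/w3c.png',cv2.resize(im[120:270,150:350,::-1],(800,600),interpolation=cv2.INTER_CUBIC))
E
```

```text
clock: 5.67
tool_pos: [0.5179, 0.001, 0.0487]
eef_rot: [-0.015, -0.707, 0.707, 0.014]
contact_force: [0.2, -0.3, -1.1]
opening: 0.385
5.6667 [0.5178624  0.00101917 0.04865707] [[-0.999  0.002 -0.041]
 [ 0.041 -0.    -0.999]
 [-0.002 -1.     0.   ]] [ 0.22940156 -0.28562238 -1.06973631] [-0.00482298  0.00420851  0.03244609]
```

View pics/w3c.png

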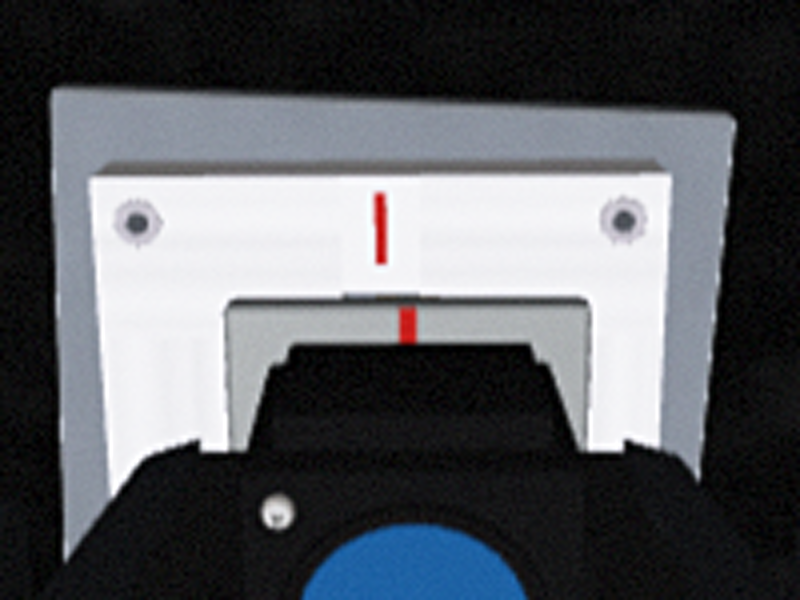

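The unit hovers over the plate with its flange's top front corners at crop (227,303) and (590,303). The plate's front corners are at (90,178) and (672,175), so the edges are parallel, but the unit's red line sits to the right of the plate's.

```bash
cat > rel.py <<'E'
from fit import *
def rel(pc,fc,pred=None,fred=None,sc=4,ox=150,oy=120):
    g=lambda c:[(ox+(u+.5)/sc-.5,oy+(v+.5)/sc-.5) for u,v in c]
    a=fit([(.038,.038),(.038,-.038)],corners(g(pc),.021),[.516,.005,-.03]); b=fit([(.024,.022),(.024,-.022)],corners(g(fc),tp[2]-.0057),[.516,.005,-.03])
    print('plate',a,'unit',b,'tcp',tp)
    d=a[0]-b[0];print('unit must move: world',d,' tool x,z',M[:2,0]@d[:2],M[:2,2]@d[:2],'turn wy frac',-d[2]/np.pi)
    if pred: P=corners(g([pred]),.021)[0];Q=corners(g([fred]),tp[2]-.0057)[0];print('redline dy in tool z',M[:2,2]@(P-Q)[:2])
E
python3 - <<'E'
from rel import *
rel([(90,178),(672,175)],[(227,304),(590,303)],(380,262),(407,308))
E
```

```text
plate (array([ 0.5161,  0.0055, -0.036 ]), array([-0. , -0.2,  0. ,  0.2])) unit (array([ 0.5188,  0.0018, -0.0383]), array([ 0. ,  0.6, -0. , -0.6])) tcp [0.5178624  0.00101917 0.04865707]
unit must move: world [-0.0027  0.0037  0.0023]  tool x,z 0.0028509827509897077 -0.0035849485674312362 turn wy frac -0.0007321127382227196
redline dy in tool z -0.0036847035126420253
```

```bash
python3 -m handwheel '[[[0.0028,0,-0.0036,0,0,0],[0.0028,0,-0.0036,0,0,0],[0.0028,0,-0.0036,0,0,0],[0.0028,0,-0.0036,0,0,0],[0.0028,0,-0.0036,0,0,0]]]'
python3 -m handwheel '[[[0,0.002,0,0,0,0],[0,0.003,0,0,0,0],[0,0.004,0,0,0,0],[0,0.004,0,0,0,0],[0,0.004,0,0,0,0]]]'
```

```text
clock: 6.13
tool_pos: [0.5144, 0.0055, 0.0479]
eef_rot: [-0.014, -0.707, 0.707, 0.014]
contact_force: [-0.1, 1.4, -1.6]
opening: 0.383
clock: 6.55
tool_pos: [0.5145, 0.0054, 0.0436]
eef_rot: [-0.014, -0.707, 0.707, 0.014]
contact_force: [0.2, -0.1, -2.0]
opening: 0.386
```

```bash
python3 - <<'E'
from h import *
s=r.get_state();M=R.from_quat(s['eef_rot']).as_matrix();print(s['clock'],s['tool_pos'],s['contact_force'],s['moment'])
import pickle;pickle.dump((get_calibration('wrist'),s['tool_pos'],M),open('cal2','wb'))
im=snap('wrist','w4')
cv2.imwrite('pics/w4c.png',cv2.resize(im[120:270,150:350,::-1],(800,600),interpolation=cv2.INTER_CUBIC))
E
```

```text
6.55 [0.51446609 0.00536635 0.04358646] [ 0.21515958 -0.0718752  -2.0052303 ] [ 0.0461838  -0.09746281  0.02963481]
```

View pics/w4c.png

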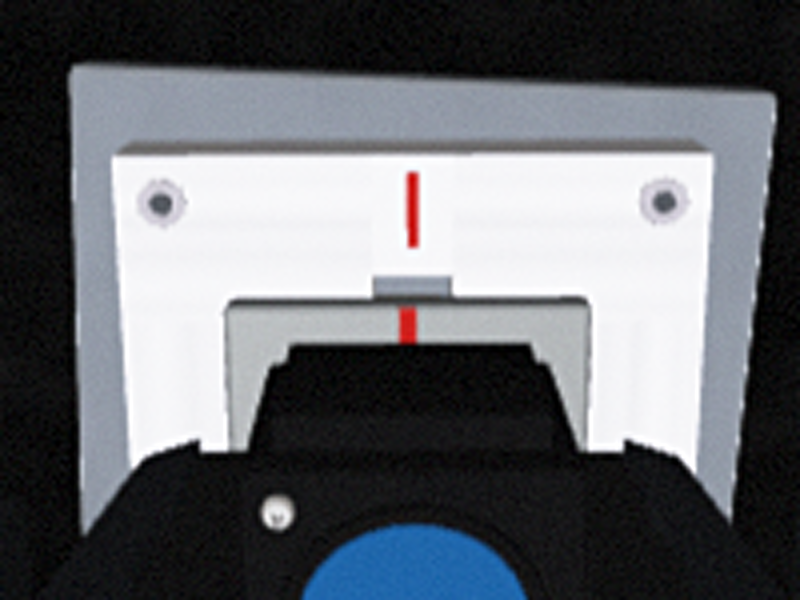

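The unit is now nearly centred. The plate's red line ends at crop (413,246), the unit's is at (407,308), and the slot end shows at y=277.

```bash
python3 - <<'E'
from rel import *
rel([(113,155),(713,153)],[(227,304),(590,303)],(413,246),(407,308))
g=lambda u,v:(150+(u+.5)/4-.5,120+(v+.5)/4-.5)
a=pix('',*g(412,277),.021,k);b=pix('',*g(408,304),tp[2]-.0057,k);print('slot end should be 22.4 from centre; centre x',a-np.array([.0224*.9994,-.0224*.036,0]),b)
E
```

```text
plate (array([ 0.5163,  0.0055, -0.0368]), array([-0., -0.,  0.,  0.])) unit (array([ 0.5154,  0.0061, -0.0372]), array([ 0. ,  0.6, -0. , -0.6])) tcp [0.51446609 0.00536635 0.04358646]
unit must move: world [ 0.0009 -0.0006  0.0004]  tool x,z -0.0009234717914444266 0.0005632049348850813 turn wy frac -0.0001273239544735155
redline dy in tool z 0.0007152034591695695
slot end should be 22.4 from centre; centre x [0.51574974 0.0056737  0.021     ] [0.53930465 0.00528946 0.03788646]
```

```bash
python3 -m handwheel '[[[-0.0007,0,0.0006,0,0,0],[-0.0007,0,0.0006,0,0,0],[-0.0007,0.001,0.0006,0,0,0],[-0.0007,0.002,0.0006,0,0,0],[-0.0007,0.002,0.0006,0,0,0],[-0.0007,0.002,0.0006,0,0,0]]]'
```

```text
clock: 7.1
tool_pos: [0.5149, 0.0048, 0.0416]
eef_rot: [-0.014, -0.707, 0.707, 0.014]
contact_force: [0.2, -0.2, -1.5]
opening: 0.381
```

```bash
python3 -m handwheel '[[[0,0.001,0,0,0,0],[0,0.002,0,0,0,0],[0,0.002,0,0,0,0],[0,0.002,0,0,0,0]]]'; python3 -m handwheel '[[[0,0.001,0,0,0,0],[0,0.002,0,0,0,0],[0,0.002,0,0,0,0],[0,0.002,0,0,0,0]]]'
```

```text
clock: 7.43
tool_pos: [0.5149, 0.0048, 0.0396]
eef_rot: [-0.014, -0.707, 0.707, 0.014]
contact_force: [-0.4, -1.1, -2.1]
opening: 0.381
clock: 7.77
tool_pos: [0.5149, 0.0048, 0.0376]
eef_rot: [-0.014, -0.707, 0.707, 0.014]
contact_force: [-0.4, -0.3, -2.3]
opening: 0.386
```

Free so far, so it is entering the pocket. Seated would be TCP z of about 0.0317.

```bash
python3 -m handwheel '[[[0,0.001,0,0,0,0],[0,0.002,0,0,0,0],[0,0.003,0,0,0,0],[0,0.004,0,0,0,0],[0,0.004,0,0,0,0],[0,0.004,0,0,0,0]]]'; python3 -m handwheel '[[[0,0.001,0,0,0,0],[0,0.0015,0,0,0,0],[0,0.0015,0,0,0,0],[0,0.0015,0,0,0,0]]]'
```

```text
clock: 8.27
tool_pos: [0.515, 0.0047, 0.0337]
eef_rot: [-0.014, -0.707, 0.707, 0.014]
contact_force: [-0.5, -0.1, -1.3]
opening: 0.384
clock: 8.6
tool_pos: [0.515, 0.0046, 0.0333]
eef_rot: [-0.015, -0.707, 0.707, 0.014]
contact_force: [-1.5, -0.8, 11.1]
opening: 0.382
```

```bash
python3 -m handwheel '[[[0,0,0,0,0,0],[0,0,0,0,0,0],[0,0,0,0,0,0],[0,0,0,0,0,0],[0,0,0,0,0,0],[0,0,0,0,0,0]]]' 0.2
python3 - <<'E'
from h import *
s=r.get_state();M=R.from_quat(s['eef_rot']).as_matrix();print(s['clock'],s['tool_pos'],s['contact_force'],s['opening'])
im=snap('wrist','w5');b=snap('side','d5')
cv2.imwrite('pics/w5c.png',np.hstack([cv2.resize(im[120:270,150:350,::-1],(400,300),interpolation=cv2.INTER_CUBIC),cv2.resize(b[130:205,170:270,::-1],(400,300),interpolation=cv2.INTER_CUBIC)]))
E
```

```text
clock: 9.1
tool_pos: [0.515, 0.0048, 0.0321]
eef_rot: [-0.014, -0.707, 0.707, 0.014]
contact_force: [-0.7, 0.2, 1.0]
opening: 0.603
9.1 [0.5149554  0.00475313 0.03209072] [-0.66664409  0.23974294  0.97035476] 0.6031200483519086
```

View pics/w5c.png

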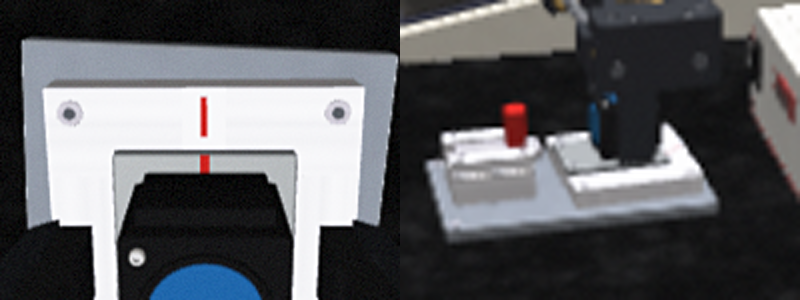

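Released. The flange looks flat on the plate in both views and the bolt is still drawn back. I'll rise, shut the fingers and look at the seated unit.

```bash
python3 -m handwheel '[[[0,-0.02,0,0,0,0],[0,-0.05,0,0,0,0],[0,-0.08,0,0,0,0],[0,-0.12,0,0,0,0],[0,-0.12,0,0,0,0]]]' 0.2
python3 -m handwheel '[[[0.03,0,-0.0015,0,0.005,0],[0.06,0,-0.003,0,0.01,0],[0.0936,0,-0.0047,0,0.0137,0],[0.0936,0,-0.0047,0,0.0137,0],[0.0936,0,-0.0047,0,0.0137,0],[0.0936,0,-0.0047,0,0.0137,0],[0.0936,0,-0.0047,0,0.0137,0],[0.0936,0,-0.0047,0,0.0137,0]]]' -1
python3 - <<'E'
from h import *
s=r.get_state();M=R.from_quat(s['eef_rot']).as_matrix();print(s['clock'],s['tool_pos'],M.round(3),s['contact_force'],s['opening'])
import pickle;pickle.dump((get_calibration('wrist'),s['tool_pos'],M),open('cal2','wb'))
im=snap('wrist','w6')
cv2.imwrite('pics/w6c.png',cv2.resize(im[0:270,100:400,::-1],(600,540),interpolation=cv2.INTER_CUBIC))
for h in(.45,.0113,.058),:print((proj('wrist',h)-[100,0])*2)
E
```

```text
clock: 9.62
tool_pos: [0.5186, 0.0047, 0.1579]
eef_rot: [0.018, 0.707, -0.707, -0.011]
contact_force: [0.9, 1.0, 0.3]
opening: 0.601
clock: 10.28
tool_pos: [0.4232, 0.0132, 0.1521]
eef_rot: [0.03, 0.707, -0.706, -0.029]
contact_force: [-0.1, -0.2, -0.3]
opening: 0.022
10.2833 [0.42322918 0.01324669 0.15211939] [[-0.997  0.002 -0.083]
 [ 0.083  0.    -0.997]
 [-0.002 -1.    -0.   ]] [-0.14967083 -0.240763   -0.34212942] 0.02150300721437255
[305.63598871 318.35412997]
```

View pics/w6c.png

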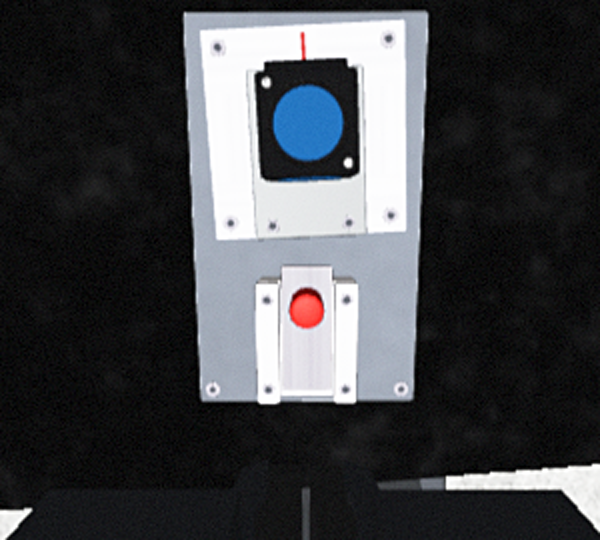

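The unit is seated square in the pocket with its tail towards the bolt. The knob top is at (307,310), straight ahead of the shut fingers. I'll lower and push.

```bash
python3 -m handwheel '[[[0,0.03,0,0,0,0],[0,0.06,0,0,0,0],[0,0.09,0,0,0,0],[0,0.107,0,0,0,0],[0,0.107,0,0,0,0],[0,0.107,0,0,0,0]]]' -1
python3 -m handwheel '[[[-0.005,0,0,0,0,0],[-0.01,0,0,0,0,0],[-0.015,0,0,0,0,0],[-0.02,0,0,0,0,0],[-0.023,0,0,0,0,0],[-0.026,0,0,0,0,0],[-0.029,0,0,0,0,0],[-0.032,0,0,0,0,0],[-0.032,0,0,0,0,0]]]'
python3 -m handwheel '[[[-0.002,0,0,0,0,0],[-0.004,0,0,0,0,0],[-0.004,0,0,0,0,0],[-0.004,0,0,0,0,0]]]'
```

```text
clock: 10.83
tool_pos: [0.428, 0.013, 0.0494]
eef_rot: [-0.025, -0.706, 0.707, 0.034]
contact_force: [-0.1, -0.8, -0.5]
opening: 0.006
clock: 11.58
tool_pos: [0.46, 0.0103, 0.0505]
eef_rot: [-0.025, -0.706, 0.707, 0.034]
contact_force: [-0.6, 0.4, -0.9]
opening: 0.006
clock: 11.92
tool_pos: [0.4633, 0.01, 0.0504]
eef_rot: [-0.025, -0.706, 0.707, 0.034]
contact_force: [-1.4, 0.1, 1.0]
opening: 0.005
```

```bash
python3 -m handwheel '[[[-0.001,0,0,0,0,0],[-0.002,0,0,0,0,0],[-0.002,0,0,0,0,0],[-0.002,0,0,0,0,0]]]'
python3 -m handwheel '[[[-0.001,0,0,0,0,0],[-0.002,0,0,0,0,0],[-0.002,0,0,0,0,0],[-0.002,0,0,0,0,0]]]'
python3 - <<'E'
from h import *
s=r.get_state();print(s['clock'],s['tool_pos'],s['contact_force'],s['moment'])
im=snap('wrist','w7');b=snap('side','d7')
cv2.imwrite('pics/w7c.png',np.hstack([cv2.resize(im[100:325,100:400,::-1],(400,300),interpolation=cv2.INTER_CUBIC),cv2.resize(b[130:205,170:270,::-1],(400,300),interpolation=cv2.INTER_CUBIC)]))
E
```

```text
clock: 12.25
tool_pos: [0.4634, 0.0099, 0.0503]
eef_rot: [-0.023, -0.706, 0.707, 0.035]
contact_force: [-5.5, 2.5, 3.5]
opening: 0.006
clock: 12.58
tool_pos: [0.4635, 0.0099, 0.0503]
eef_rot: [-0.022, -0.705, 0.708, 0.036]
contact_force: [-8.0, 2.6, 6.5]
opening: 0.004
12.5833 [0.46350925 0.00993369 0.05028467] [-8.04909504  2.55748953  6.50028794] [0.58824498 1.64708789 0.06099901]
```

View pics/w7c.png

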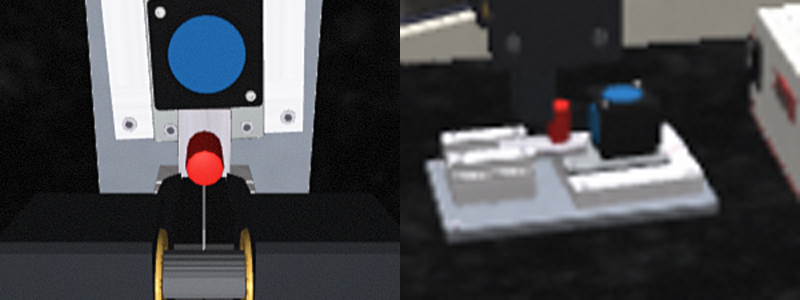

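The pusher stopped at TCP x = 0.4635 with force building, which matches the expected end of the bolt's stroke. The bolt lies over the tail up to near the cube. I'll back off, rise and measure the knob.

```bash
python3 -m handwheel '[[[0.01,0,0,0,0,0],[0.03,0,0,0,0,0],[0.044,0,0,0,0,0],[0.044,-0.03,0,0,0,0],[0.044,-0.07,0,0,0,0],[0.044,-0.1,0,0,0,0],[0.044,-0.1,0,0,0,0],[0.044,-0.1,0,0,0,0],[0.044,-0.1,0,0,0,0]]]'
python3 - <<'E'
from h import *
s=r.get_state();print(s['clock'],s['tool_pos'],s['contact_force'])
im=snap('wrist','w8');b=snap('side','d8');c=snap('scene','s8')
def red(im,box,c,z):
    x0,y0,x1,y1=box;q=im[y0:y1,x0:x1].astype(int);m=((q[...,0]>150)&(q[...,1]<90)&(q[...,2]<90)).astype(np.uint8);n,l,st,ce=cv2.connectedComponentsWithStats(m);i=1+np.argmax(st[1:,4]);u,v=ce[i]+[x0,y0];return (u,v),st[i]
for n,name,box in((im,'wrist',(200,60,320,220)),(b,'side',(170,130,270,190)),(c,'scene',(180,225,260,290))):
    (u,v),st=red(n,box,name,0);print(name,u,v,st,'top',pix(name,u,box[1]+st[1]+3,.058),'mid',pix(name,u,v,.046))
a=cv2.imread('pics/s0.png')[:,:,::-1];d=cv2.imread('pics/d0.png')[:,:,::-1]
for n,name,box in((d,'side',(170,130,270,190)),(a,'scene',(180,225,260,290))):
    (u,v),st=red(n,box,name,0);print('before',name,u,v,st,'mid',pix(name,u,v,.046))
cv2.imwrite('pics/w8c.png',np.hstack([cv2.resize(im[0:225,100:400,::-1],(400,300)),cv2.resize(c[220:295,170:270,::-1],(400,300),interpolation=cv2.INTER_CUBIC)]))
E
```

```text
clock: 13.43
tool_pos: [0.4252, 0.0132, 0.1508]
eef_rot: [-0.026, -0.706, 0.707, 0.034]
contact_force: [-0.6, -1.2, -0.8]
opening: 0.005
13.4333 [0.42523961 0.01319634 0.15077516] [-0.60683199 -1.15588071 -0.78464587]
wrist 253.37414965986395 120.63945578231292 [ 44  51  18  19 147] top [0.48146306 0.00825268 0.058     ] mid [0.4761281  0.00863142 0.046     ]
side 209.30769230769232 156.0 [37 25  5  3 13] top [ 0.47497383 -0.00629987  0.058     ] mid [0.48498973 0.0328311  0.046     ]
scene 216.5 238.33333333333334 [34 12  6  4 18] top [0.47247339 0.0130658  0.058     ] mid [ 0.49117125 -0.0027697   0.046     ]
before side 198.14285714285714 156.92857142857142 [26 26  5  3 14] mid [0.45848228 0.03557895 0.046     ]
before scene 224.6 243.93333333333334 [42 17  6  4 15] mid [ 4.63891322e-01 -3.29709237e-05  4.60000000e-02]
```

View pics/w8c.png

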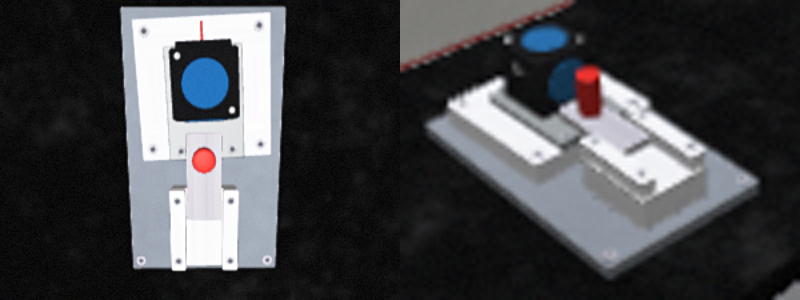

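```bash
python3 - <<'E'
from h import *
import pickle
k6=pickle.load(open('cal2','rb'))[0];k8=get_calibration('wrist');print(r.get_state()['clock'])
for f,k in(('w6',k6),('w8',k8)):
    q=cv2.imread(f'pics/{f}.png').astype(int)[60:220,200:320];m=((q[...,2]>150)&(q[...,1]<90)&(q[...,0]<90)).astype(np.uint8);n,l,st,ce=cv2.connectedComponentsWithStats(m);i=1+np.argmax(st[1:,4]);print(st[i],pix('',*(ce[i]+[200,60]),.058,k))
E
```

```text
13.5833
[ 45  87  17  17 144] [0.45252849 0.01056995 0.058     ]
[ 44  51  18  19 147] [0.47700155 0.00862115 0.058     ]
```

The wrist estimate gives 24.5 mm of travel, against 26.5 and 27.5 mm from the other cameras. That is too close to the 25 mm limit and there is time to spare, so I'll push again more firmly to confirm the stop.

```bash
python3 -m handwheel '[[[0,0.03,0,0,0,0],[0,0.06,0,0,0,0],[0,0.09,0,0,0,0],[0,0.106,0,0,0,0],[0,0.106,0,0,0,0],[0,0.106,0,0,0,0],[0,0.106,0,0,0,0]]]'
python3 -m handwheel '[[[-0.01,0,0,0,0,0],[-0.02,0,0,0,0,0],[-0.028,0,0,0,0,0],[-0.032,0,0,0,0,0],[-0.035,0,0,0,0,0],[-0.038,0,0,0,0,0],[-0.038,0,0,0,0,0]]]'
python3 -m handwheel '[[[-0.002,0,0,0,0,0],[-0.004,0,0,0,0,0],[-0.006,0,0,0,0,0],[-0.006,0,0,0,0,0]]]'
```

```text
clock: 14.17
tool_pos: [0.4242, 0.0135, 0.0455]
eef_rot: [-0.024, -0.705, 0.707, 0.037]
contact_force: [-0.4, 0.2, 0.1]
opening: 0.006
clock: 14.75
tool_pos: [0.4628, 0.0101, 0.0458]
eef_rot: [-0.024, -0.706, 0.707, 0.036]
contact_force: [0.3, 0.4, -0.8]
opening: 0.006
clock: 15.08
tool_pos: [0.4634, 0.0099, 0.0455]
eef_rot: [-0.02, -0.705, 0.708, 0.038]
contact_force: [-9.2, 1.9, 7.0]
opening: 0.006
```

```bash
python3 -m handwheel '[[[-0.002,0,0,0,0,0],[-0.004,0,0,0,0,0],[-0.006,0,0,0,0,0],[-0.006,0,0,0,0,0]]]'
python3 -m handwheel '[[[0.01,0,0,0,0,0],[0.03,0,0,0,0,0],[0.05,0,0,0,0,0],[0.05,-0.03,0,0,0,0],[0.05,-0.07,0,0,0,0],[0.05,-0.1,0,0,0,0],[0.05,-0.1,0,0,0,0],[0.05,-0.1,0,0,0,0],[0.05,-0.1,0,0,0,0]]]'
python3 - <<'E'
from h import *
im=snap('wrist','w9');k=get_calibration('wrist');print(r.get_state()['contact_force'])
q=im[60:220,200:320].astype(int);m=((q[...,0]>150)&(q[...,1]<90)&(q[...,2]<90)).astype(np.uint8);n,l,st,ce=cv2.connectedComponentsWithStats(m);i=1+np.argmax(st[1:,4]);print(st[i],pix('',*(ce[i]+[200,60]),.058,k))
E
```

```text
clock: 15.42
tool_pos: [0.4636, 0.0097, 0.0453]
eef_rot: [-0.016, -0.705, 0.708, 0.04]
contact_force: [-18.9, 4.8, 14.7]
opening: 0.005
clock: 16.17
tool_pos: [0.4261, 0.0131, 0.146]
eef_rot: [-0.024, -0.706, 0.707, 0.035]
contact_force: [0.5, -0.0, -0.3]
opening: 0.007
[-0.07664664  0.5735445   0.377705  ]
[ 44  52  18  19 159] [0.47770862 0.00852672 0.058     ]
```

At 19 N, about nine times the bolt's friction, the bolt does not move, and the position matches the calculated end of stroke. Handing in.

```bash
python3 -c "
from h import *
print(job.finish_job())"
```

```text
the job is handed in; nothing more can be done
None
```

The filter cube is in the pocket with its key towards the red line, the bolt is pushed over its tail, and the job is handed in. The robot's clock stood at about 16 s of the 72 s allowed.

- **Seating:** I measured the plate's offset with the wrist camera: pocket centre at about (0.516, 0.0055) and turned about 0.045 rad from the dock. I lined the foot up from that, and it went in on the first lowering without any shuffling. The highest wrist force while seating was 11 N.
- **Seating depth:** First contact came about 1.5 mm higher than I expected. After I let go, the wrist and side views showed the flange flat on the plate and square in the pocket. I did not measure the seated height directly.
- **Bolt:** It stopped at the same place in both pushes, with the tool at x = 0.4635 m against 0.463 m worked out for full stroke. It did not move further at 19 N, so I take that as the end stop.
- **Where the checks disagreed:** The cameras put the bolt's travel at 24.5–25 mm (wrist), 26.5 mm (side) and 27.5 mm (scene). The wrist figure sits right at the 25 mm limit, so the end stop is the stronger evidence that it is fully over.
- **Other things:** At hand-in the tool was clear of everything at z = 0.146 m. I did not go near the magenta cube, the eyepiece or the pink unit, but I did not re-measure where they stand afterwards.

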